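Nip an unmarked cable lug in the bench caliper

TASK

Three unmarked copper cable lugs lie to the right of the bench caliper; measure the barrel of the one nearest the caliper and leave the other two where they are. Lay it flat on the caliper's plate with the open end of its round barrel well in between the jaws (past the middle of their length) and let go of it, then slide the moving jaw shut until both jaws nip the barrel, firmly enough to register but gently, as copper is soft. Leave it nipped there, square to the jaws, for the reading.

Things in the scene. Friction and masses are not known exactly. Their poses are not given: they have to be found in the camera images.
- caliper: bench caliper fixed to the table: steel caliper mounted level over a dark steel base plate 240 x 300 x 12 mm. Origin: centre of the plate's underside, on the table; plate top at z = 0.012. Own x points from jaw tips to beam (away from the robot), own y along the beam, the way the jaw opens. The jaws span x 0.015 (tips) to 0.078 (beam), z 23 to 33 mm; between them the plate is bare.
- plate_top (a point): centre of the plate's top face, 12 mm above the table. The beam (24 mm wide, 8 mm thick, 24 to 32 mm above the table) runs along caliper y at x = 0.090, from y = -0.125 to 0.185; a clamp block up to 42 mm high holds it at y = -0.108 and at y = 0.137.
- fixed_jaw: the fixed jaw, part of the caliper: 63 mm long, 10 mm thick, 11 mm wide at the tip, 18 mm at the root. Its flat inner face looks to +y, at caliper y = -0.085. Origin on that face's plane (x and z as the caliper's origin), axes as the caliper's.
- moving_jaw: the moving jaw, of the same form, carried by the slide. Its flat inner face looks to -y, at caliper y = -0.085 + joint value. Origin on that face's plane (x and z as the caliper's origin), axes as the caliper's.
- slide (a joint): gap between the jaws' inner faces, m: 0 shut, at most 0.115, 0.06 to 0.095 at the start; grows as the jaw opens to caliper +y. The slide is stiff (2.5 N of friction) and stays where left. A lug shoved along the plate adds 1 to 5 N before it meets the fixed jaw; nipping it then wants 10 to 16 N in all along the slide. Above 20 N between a jaw and a lug the copper is marked.
- slide_grip (a point): middle of the slide's body (the block with the display, straddling the beam; carries the moving jaw): 48 mm wide along caliper x, 80 mm long along y, 17 to 41 mm above the table. The point is 28 mm above the table, 50 mm to +y of the moving jaw's face. Here it can be pinched from above across its 48 mm; its sides are free from 18 to 82 mm behind that face.
- lug_a: a copper cable lug, 160 mm long, loose, flat on the table, 0.25 to 0.7 kg. Origin: middle of its underside, z up. From +x to -x: open round tube (barrel), x 0.080 to -0.015, its underside level with the palm's; sloping neck 20 mm; flat palm 45 mm long, 44 mm wide, 7 mm thick, with a stud hole. Its barrel is 25 to 37 mm in diameter: not known before it is measured. Centre of mass near x = 0.015.
- lug_b: a lug of the same form, length and palm, its barrel also 25 to 37 mm in diameter (no two alike), not known before it is measured. Which of the three lies nearest the caliper differs each time. Origin and axes as of lug_a.
- lug_c: a lug of the same form, length and palm, its barrel also 25 to 37 mm in diameter (no two alike), not known before it is measured. Which of the three lies nearest the caliper differs each time. Origin and axes as of lug_a.
- lug_a_mouth (a point): the open end of lug_a's barrel: 80 mm to +x of the lug's origin, level with its underside, below the barrel's axis.
- lug_b_mouth (a point): the open end of lug_b's barrel: 80 mm to +x of the lug's origin, level with its underside, below the barrel's axis.
- lug_c_mouth (a point): the open end of lug_c's barrel: 80 mm to +x of the lug's origin, level with its underside, below the barrel's axis.
Things that resemble listed ones, but are neither listed nor needed, are in the scene too. What is shaped like the lug_c but pink or purple is not meant.

How it is judged:
By the outcome, as a careful person would: the job done as asked, in the order asked, and still so for the second after the job is handed in, with the robot touching nothing.
It also fails if it takes over 61 s, if anything falls off the work surface, if the arm or the gripper's body presses on something with over 40 N, if the wrist force passes 120 N, or if a joint passes its speed limit or range.

ROBOT

A 7-joint arm with a two-finger parallel gripper is mounted at the origin on the work surface. World frame = base frame: x ahead of the robot, y to its left, z up, the work surface at z = 0. Lengths are in m, angles in rad, forces in N, time in s.
With the tool pointing down it reaches from about 0.4 to 0.85 m from the base axis. Payload 4.5 kg.
Tool frame: the origin (TCP) lies midway between the tips of the shut fingers; the grasp point (between the pads) lies 19 mm behind it; z points along the fingers, y is the direction in which the jaws open and shut (so a half turn about z gives the same grasp; the last joint's range is limited). The gripper opens to 88 mm and grips with 3 to 60 N. Pads are 18 mm wide; open, the fingers measure 123 mm over their backs; the gripper's body (75 mm by 187 mm) begins 45 mm behind the grasp point.
Start: joints at [1.281, 0.689, -0.195, 1.565, 0.157, 0.902, -0.215], TCP at [0.199, -0.593, 0.239] pointing down, gripper open.
Joint ranges: [-3.01, 3.01], [-0.46, 2.08], [-1.47, 1.51], [0.13, 2.56], [-1, 4.14], [0.04, 2.09], [-2.66, 2.66]. Speed limits (rad/s): [2.57, 2.57, 3.14, 3.14, 3.14, 3.14, 3.14].

INTERFACE

Orientations are given as a unit quaternion [x, y, z, w].
In Python, from plant import r gives the robot as it stands. The module is installed in compiled form; this text tells all that it offers.
- The arm moves only by the tool carry_out, never from a script. Its argument "commands" is a list of rows, each a list of 6 numbers: the shift along the tool's x, y, z in m, then the turn, a rotation vector about the tool's x, y, z in degrees. In form: [[dx, dy, dz, wx, wy, wz], ...]. A call has 1 to 12 rows; each row is the pose to reach, as a shift and turn from the pose commanded when the call began, along the tool's axes at that moment; what a row does not reach only later rows make up. A row lasts 1/10 s, in which the tool goes at most 50 mm and 8.59 degrees, less where a joint would pass 70% of its speed; a pose out of reach is approached as far as the arm can. A call with a gripper value outside its range is refused whole. "fingers" is the closure in counts, from 0 (fully open) to 255 (shut), set as the call begins (left out, the last holds). The fingers move at their own pace and stop on an object; "grip_force" is the grip in N (left out, the last holds). Time passes only in rows, so rows that repeat a pose let the fingers close. It gives the time, the measured TCP pose, the force and the opening at its end, in the units of the state.
- r.get_state(): the state, without advancing time (a new reading comes with each control period).
- r.snapshot(name): name is "scene" or "top" or "wrist"; returns a dict with "img" (384x512x3 uint8, blue, green, red), "intrinsics" (3x3 intrinsics, pixels), "extrinsics" (4x4, takes a point from camera to world coordinates); the wrist camera has in their place "tool_from_camera" (4x4, takes a point from camera to tool coordinates, whose origin is the TCP and whose axes are the flange's). Camera axes: x right, y down, z forward; pixel columns grow to the right and rows downward; lengths in m; the calibration is good to about 2 mm. The wrist camera is an equidistant fisheye: a pixel r from the principal point sees the ray r / f radians off the axis. A picture is of the moment at which its call begins: read the wrist's pose just before it. There is no depth.
- r.finish_job(): hands the job in, once; it reports no verdict.
Trained networks look in a picture, given as the dict that the camera call returned (one of the last four; its "shot" number tells which), for a name from the list of things; names that differ only in an ending like _2 or _b are one class to them, and where a whole thing is asked for, a point or a joint stands for the part that bears it (a point fixed in the world has none). Each returns a list of dicts, best first, with "p" (0 to 1); they miss things now and then, are a little off and sometimes report something else, mostly with a low value. They report only what shows in the picture. A call takes as long as a camera call. They do not tell look-alikes from the thing itself.
- r.spot_in(picture, label): "xyz" ([x, y, z] in m, in world coordinates, good to about 4 mm: the middle of the surface that is visible of it).
- r.spot_point(picture, label): "xyz" ([x, y, z] in m, in world coordinates, good to about 4 mm: a listed point, or the origin of a listed thing).
The state is a dict: "clock": time; "q": joint angles; "qd": joint speeds; "joint_torque": joint torques, N m; "tool_pos": TCP position; "eef_rot": TCP orientation; "contact_force": force on the tool from outside, world axes, zero at the start; "moment": the same for the moment, N m; "opening": opening from 0.0 (shut) to 1.0 (fully open).
Only numpy, scipy, OpenCV 4.12 (cv2) and the standard library are available. Lean on these libraries where they do the work, as an engineer would, in place of code of your own. Each camera call takes 0.05 s, during which the arm holds its last target.

## Working session

There is one attempt and no reset: what is moved stays moved. The work goes in short steps, Python scripts to look and compute and a tool call to move; the robot and the scene stay as the last step left them, time stands still between calls to the robot, and variables do not carry over. Pictures are saved under pics/ and viewed, and the job is handed in when it is done.

Besides the shell and the picture viewer there is one more tool, called after ">>>" as name(argument=value, ...) on one line, values as JSON. carry_out: Moves the arm, as the interface text tells. Its arguments: {"type":"object","properties":{"commands":{"type":"array","items":{"type":"array","items":{"type":"number"}}},"fingers":{"type":"number"},"grip_force":{"type":"number"}},"required":["commands"]}

```bash
mkdir -p pics
cat > h.py <<'E'
import numpy as np, cv2
from plant import r
from scipy.spatial.transform import Rotation as R
def proj(s,p):
    K=np.array(s["intrinsics"]);T=np.linalg.inv(np.array(s["extrinsics"]))
    c=T[:3,:3]@np.array(p)+T[:3,3]; u=K@c; return u[:2]/u[2]
def unproj(s,px,z):
    K=np.array(s["intrinsics"]);T=np.array(s["extrinsics"])
    d=T[:3,:3]@np.linalg.solve(K,[px[0],px[1],1.]);o=T[:3,3]
    return o+d*(z-o[2])/d[2]
E
python3 - <<'E'
from h import *
st=r.get_state();print(st)
for n in("scene","top"):
    s=r.snapshot(n);cv2.imwrite(f"pics/{n}0.png",s["img"])
    print(n,np.round(s["extrinsics"],3).tolist(),np.round(s["intrinsics"],1).tolist())
    for l in("lug_a","caliper","slide_grip","moving_jaw","fixed_jaw","lug_a_mouth","plate_top"):
        for d in r.spot_point(s,l): print(l,d["p"],np.round(d["xyz"],3),np.round(proj(s,d["xyz"])))
E
```

```text
{'clock': 0.0, 'q': array([ 1.28079797,  0.68995275, -0.19449624,  1.56633518,  0.15727702,
        0.90249653, -0.21508668]), 'qd': array([ 0.00071253,  0.00117966, -0.00205016, -0.00085156, -0.00077193,
        0.00134181,  0.00086188]), 'joint_torque': array([-8.64032745e-05, -5.27560544e+01, -1.26727805e+00, -1.53430420e+01,
       -5.27796254e-02,  6.55515993e-03,  1.98232774e-04]), 'tool_pos': array([ 0.19860574, -0.59194392,  0.23793143]), 'eef_rot': array([ 9.86916992e-01,  1.61226666e-01, -2.07795424e-04, -8.77784016e-04]), 'contact_force': array([-0.06377779,  0.38896318,  0.51966041]), 'moment': array([-0.03296373, -0.01572385,  0.01253323]), 'opening': 1.0004354601920527}
scene [[-0.499, 0.621, -0.605, 1.047], [0.867, 0.353, -0.352, 0.239], [-0.005, -0.7, -0.714, 0.779], [0.0, 0.0, 0.0, 1.0]] [[410.4, 0.0, 257.7], [0.0, 410.4, 187.0], [0.0, 0.0, 1.0]]
lug_a 0.9 [ 0.222 -0.346  0.005] [228. 129.]
lug_a 0.71 [ 0.546 -0.32  -0.002] [168. 202.]
lug_a 0.66 [0.268 0.228 0.001] [410. 210.]
lug_a 0.56 [ 0.479 -0.439 -0.003] [150. 171.]
caliper 0.65 [ 0.515  0.094 -0.004] [321. 26
[... 485 characters left out ...]
 1.012], [0.0, 0.0, 0.0, 1.0]] [[360.5, 0.0, 261.0], [0.0, 360.5, 191.8], [0.0, 0.0, 1.0]]
lug_a 0.76 [ 0.546 -0.318  0.002] [334. 156.]
lug_a 0.76 [ 0.52  -0.161  0.003] [280. 166.]
lug_a 0.69 [ 0.483 -0.436  0.   ] [376. 177.]
lug_a 0.61 [ 0.223 -0.347 -0.001] [351. 270.]
lug_a 0.58 [0.263 0.225 0.001] [143. 259.]
caliper 0.76 [0.519 0.092 0.   ] [192. 168.]
caliper 0.37 [ 0.545 -0.318 -0.002] [334. 157.]
slide_grip 0.84 [0.606 0.135 0.032] [176. 136.]
moving_jaw 0.64 [0.523 0.071 0.001] [200. 166.]
fixed_jaw 0.6 [0.535 0.011 0.003] [220. 162.]
lug_a_mouth 0.96 [ 0.556 -0.447 -0.001] [378. 152.]
lug_a_mouth 0.53 [0.606 0.136 0.029] [176. 136.]
plate_top 0.88 [0.523 0.096 0.014] [190. 166.]
```

View pics/scene0.png

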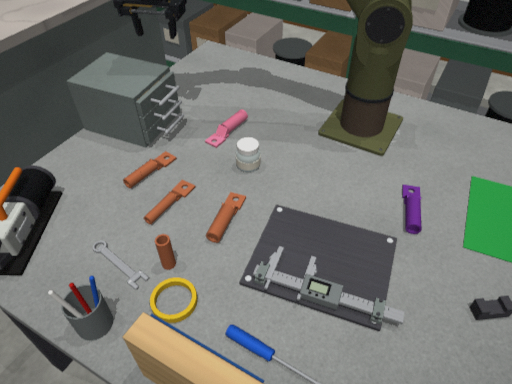

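View pics/top0.png

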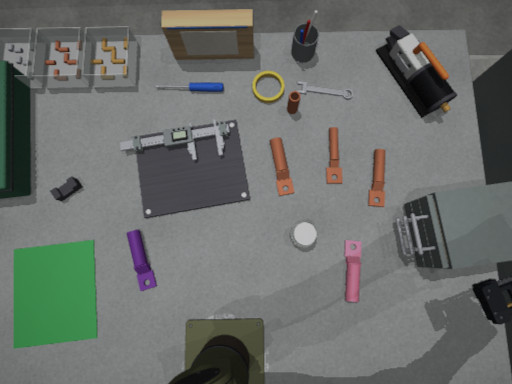

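Run:
```python
import cv2
a=cv2.imread("pics/top0.png")[90:240,100:300];cv2.imwrite("pics/t0c.png",cv2.resize(a,None,fx=4,fy=4,interpolation=2))
a=cv2.imread("pics/scene0.png")[130:280,60:260];cv2.imwrite("pics/s0c.png",cv2.resize(a,None,fx=4,fy=4,interpolation=2))
```

```text
(no output)
```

View pics/t0c.png

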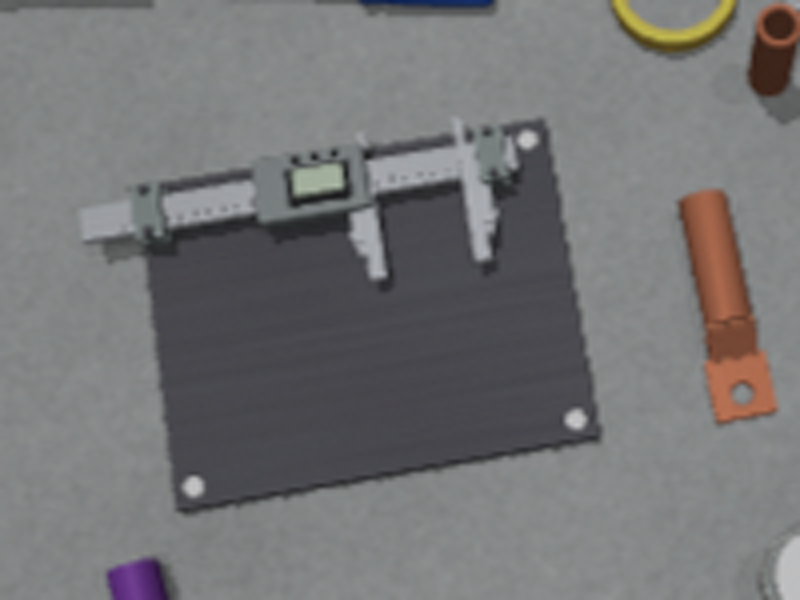

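View pics/s0c.png

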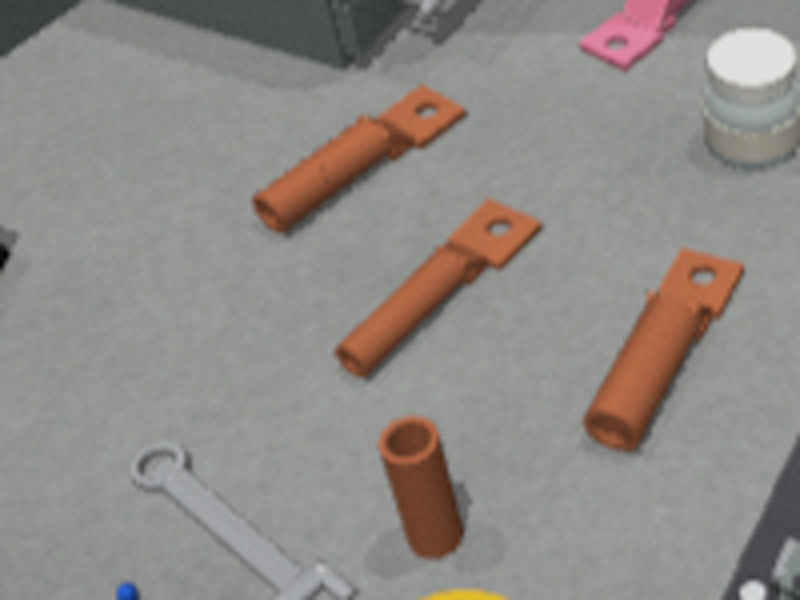

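Candidates in the top view:
- Copper lugs at (280,166), (334,156) and (376,177).
- Look-alikes: pink lug (352,270), purple lug (141,260), and a standing copper tube (293,102) with no palm.

The wanted one is the copper lug at (280,166). It is nearest the caliper, and the crop confirms it has a barrel, neck and palm with a hole, mouth facing away from the robot. Next I'll fit the poses.

```bash
cat >> h.py <<'E'
def plan(st,target,yaw):
    """shift in tool axes & rotvec(deg) to reach world target, tool down, tool x at yaw (deg)"""
    R0=R.from_quat(st["eef_rot"]);
    Rt=R.from_euler('z',yaw,degrees=True)*R.from_quat([1,0,0,0])
    sh=R0.inv().apply(np.array(target)-st["tool_pos"])
    return np.round(sh,4),np.round((R0.inv()*Rt).as_rotvec(degrees=True),2)
def yaw(st):
    x=R.from_quat(st["eef_rot"]).as_matrix()[:,0];return np.degrees(np.arctan2(x[1],x[0]))
E
python3 - <<'E'
from h import *
st=r.get_state();print(yaw(st))
s=r.snapshot("top");hsv=cv2.cvtColor(s["img"],cv2.COLOR_BGR2HSV)
m=cv2.inRange(hsv,(3,100,60),(16,255,255))
n,l,stt,c=cv2.connectedComponentsWithStats(m)
for i in range(1,n):
    if stt[i][4]>150:
        print(stt[i],c[i]); 
        ys,xs=np.where(l==i); 
        if abs(c[i][0]-280)<6 and abs(c[i][1]-163)<12:
            P=np.array([unproj(s,(x,y),0.012)[:2] for x,y in zip(xs,ys)]);mu=P.mean(0);u,sv,v=np.linalg.svd(P-mu)
            d=v[0]*np.sign(v[0][0]);t=(P-mu)@d;print("lug",mu,np.degrees(np.arctan2(d[1],d[0])),mu+d*t.min(),mu+d*t.max(),"width",np.ptp((P-mu)@[-d[1],d[0]]))
for k,px in dict(screwTR=(232,125),BR=(244,194.5),BL=(148.5,211.5)).items(): print(k,unproj(s,px,0.012))
s=r.snapshot("wrist");print(np.round(s["tool_from_camera"],4).tolist(),s["intrinsics"],r.get_state()["tool_pos"])
print(plan(r.get_state(),[0.50,-0.08,0.30],9))
E
```

```text
18.558331655625718
[413  42  36  38 369] [431.38211382  59.32249322]
[288  91  12  23 181] [293.36464088 101.3038674 ]
[326 128  16  55 538] [333.60966543 157.69516729]
[270 138  24  58 691] [280.78871201 166.87843705]
lug [ 0.51457954 -0.16251062] 9.558036479814337 [ 0.43579667 -0.1757764 ] [ 0.60108113 -0.14794513] width 0.042721414455610104
[369 149  16  58 653] [377.62174579 178.87289433]
screwTR [ 0.64264702 -0.02399465  0.012     ]
BR [ 0.43620487 -0.05668159  0.012     ]
BL [0.39327033 0.21027043 0.012     ]
[[0.0006, -0.9634, -0.268, 0.069], [1.0, 0.0008, -0.0007, -0.0005], [0.0009, -0.268, 0.9634, -0.1452], [0.0, 0.0, 0.0, 1.0]] [[297.31863964   0.         249.34336036]
 [  0.         297.31863964 192.21188792]
 [  0.           0.           1.        ]] [ 0.19889764 -0.5925382   0.2387612 ]
(array([ 0.4485, -0.3901, -0.0613]), array([ 0.01, -0.  ,  9.55]))
```

>>> carry_out(commands=[[0, 0, -0.05, 0, 0, 0], [0.03, -0.04, -0.065, 0, 0, 1], [0.07, -0.075, -0.065, 0, 0, 2], [0.11, -0.11, -0.065, 0, 0, 3], [0.15, -0.14, -0.065, 0, 0, 4], [0.19, -0.17, -0.065, 0, 0, 5], [0.225, -0.2, -0.065, 0, 0, 6], [0.26, -0.235, -0.065, 0, 0, 7], [0.3, -0.265, -0.065, 0, 0, 8], [0.335, -0.295, -0.065, 0, 0, 9], [0.37, -0.325, -0.065, 0, 0, 9.5], [0.405, -0.355, -0.065, 0, 0, 9.5]])

```text
clock: 2.1
tool_pos: [0.4707, -0.1252, 0.304]
eef_rot: [0.997, 0.079, 0.0, 0.0]
contact_force: [1.7, -0.2, -0.3]
opening: 1.003
```

>>> carry_out(commands=[[0.035, -0.035, 0, 0, 0, 0], [0.035, -0.035, 0, 0, 0, 0], [0.035, -0.035, 0, 0, 0, 0], [0.035, -0.035, 0, 0, 0, 0]])

```text
clock: 2.5
tool_pos: [0.4982, -0.0884, 0.3036]
eef_rot: [0.997, 0.078, -0.0, 0.0]
contact_force: [0.3, -0.3, -0.2]
opening: 1.003
```

```bash
cat >> h.py <<'E'
def wcam(s,st):
    T=np.array(s["tool_from_camera"]);W=np.eye(4);W[:3,:3]=R.from_quat(st["eef_rot"]).as_matrix();W[:3,3]=st["tool_pos"];return W@T
def wun(s,T,px,z):
    K=np.array(s["intrinsics"]);v=(np.array(px)-K[:2,2])/K[0,0];a=np.linalg.norm(v)
    d=np.array([*(np.sin(a)*v/max(a,1e-9)),np.cos(a)]);d=T[:3,:3]@d;o=T[:3,3];return o+d*(z-o[2])/d[2]
def wproj(s,T,p):
    K=np.array(s["intrinsics"]);c=np.linalg.inv(T)@np.array([*p,1]);c=c[:3];rho=np.hypot(c[0],c[1]);a=np.arctan2(rho,c[2])
    return K[:2,2]+K[0,0]*a*c[:2]/rho
E
python3 - <<'E'
from h import *
st=r.get_state();print(st["clock"],st["tool_pos"],yaw(st))
s=r.snapshot("wrist");T=wcam(s,st);np.savez("w1.npz",T=T,img=s["img"])
cv2.imwrite("pics/w1.png",cv2.resize(s["img"],(800,600),interpolation=2))
for l in("lug_a","lug_a_mouth","caliper","slide_grip","moving_jaw","fixed_jaw","plate_top"):
    for d in r.spot_point(s,l): print(l,d["p"],np.round(d["xyz"],3),np.round(wproj(s,T,d["xyz"])))
E
```

```text
2.5 [ 0.4981577  -0.08840721  0.30362327] 8.949851133132608
lug_a 0.97 [ 0.55  -0.314  0.002] [391. 150.]
lug_a 0.82 [ 0.225 -0.349 -0.001] [357. 314.]
lug_a 0.68 [ 0.517 -0.163 -0.001] [300. 152.]
lug_a 0.55 [ 0.481 -0.438 -0.   ] [437. 200.]
lug_a 0.55 [0.532 0.013 0.001] [187. 125.]
lug_a_mouth 0.78 [ 0.559 -0.448  0.002] [452. 160.]
lug_a_mouth 0.32 [ 0.549 -0.314  0.001] [391. 150.]
caliper 0.72 [0.517 0.096 0.002] [136. 129.]
slide_grip 0.83 [0.602 0.14  0.03 ] [109.  72.]
moving_jaw 0.89 [ 0.524  0.073 -0.002] [150. 126.]
moving_jaw 0.38 [ 0.518  0.099 -0.001] [135. 128.]
fixed_jaw 0.7 [ 0.531  0.012 -0.002] [188. 126.]
plate_top 0.65 [0.518 0.095 0.009] [134. 129.]
```

View pics/w1.png

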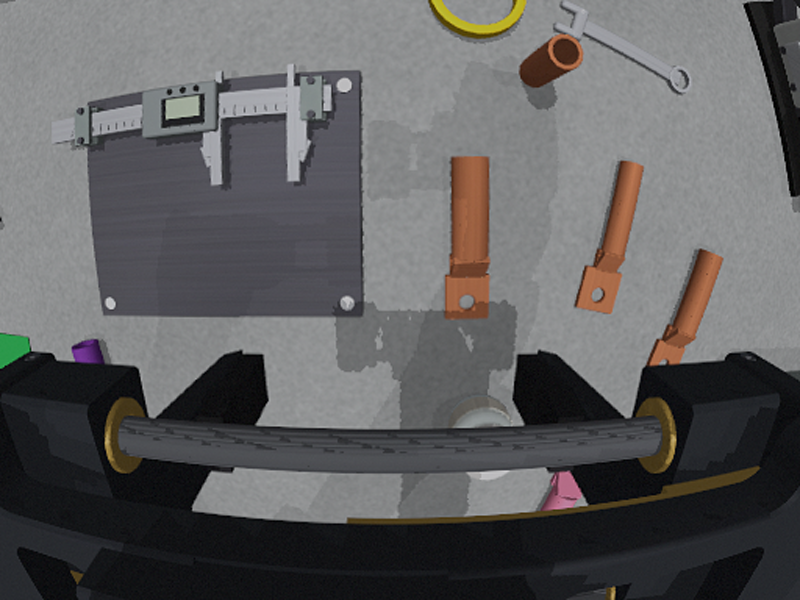

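The wrist view shows the target lug at (470,237) of 800x600. The jaws' inner faces are at columns 222 and 288. The two other lugs are further right. Now I'll measure precisely.

Run:
```python
from h import *
s=r.snapshot("wrist");st=r.get_state();T=wcam(s,st);k=1.5625
cv2.imwrite("pics/w2a.png",cv2.resize(s["img"][35:125,90:220],None,fx=6,fy=6,interpolation=2))
hsv=cv2.cvtColor(s["img"],cv2.COLOR_BGR2HSV)
m=cv2.inRange(hsv,(3,90,50),(18,255,255));n,l,stt,c=cv2.connectedComponentsWithStats(m)
for i in range(1,n):
    if stt[i][4]>150 and abs(c[i][0]-300)<8:
        print(stt[i],c[i]);P=[]
        for y in range(stt[i][1],stt[i][1]+stt[i][3],3):
            xs=np.where(l[y]==i)[0]; print(y,xs.min(),xs.max())
g=s["img"].min(2)
for n,(x,y) in dict(TR=(344,85),BR=(347,302),BL=(110,303)).items():
    x/=k;y/=k;x0,y0=int(x)-9,int(y)-9;w=g[y0:y0+19,x0:x0+19].astype(float);w=np.where(w>135,1,0) if n!="TR" else np.where(w>150,1,0)
    yy,xx=np.mgrid[0:19,0:19];cx=(w*xx).sum()/w.sum()+x0;cy=(w*yy).sum()/w.sum()+y0
    print(n,w.sum(),cx,cy,wun(s,T,(cx,cy),0.013))
```

```text
[ 285  101   29  104 2505] [300.33772455 153.2247505 ]
101 291 312
104 290 313
107 290 313
110 290 313
113 290 312
116 290 312
119 290 312
122 290 312
125 290 313
128 290 313
131 290 313
134 290 313
137 290 313
140 290 312
143 290 312
146 290 312
149 290 312
152 290 312
155 290 312
158 290 312
161 290 312
164 288 312
167 288 313
170 288 312
173 289 311
176 287 312
179 286 313
182 285 313
185 285 313
188 285 313
191 285 312
194 285 312
197 285 312
200 285 312
203 285 312
TR 85 218.8235294117647 55.31764705882353 [ 0.642777   -0.01887454  0.013     ]
BR 59 222.47457627118644 194.0677966101695 [ 0.43745945 -0.05464304  0.013     ]
BL 108 65.31481481481481 194.22222222222223 [0.39231934 0.22390284 0.013     ]
```

View pics/w2a.png

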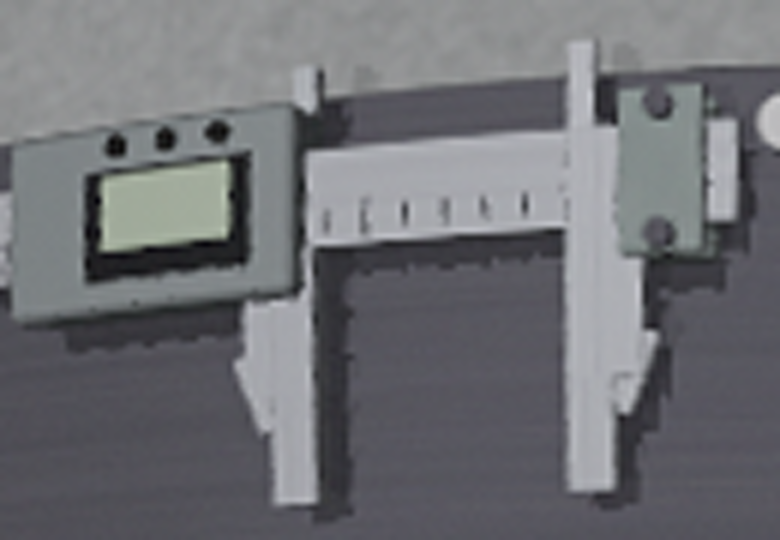

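Run:
```python
from h import *
s=r.snapshot("wrist");st=r.get_state();T=wcam(s,st)
print("cam",T[:3,3])
f=lambda x,y:(x/6+90-.4,y/6+35-.4)
C=np.array([.518,.094]);th=np.radians(9.1);ex=np.array([np.cos(th),np.sin(th)]);ey=np.array([-ex[1],ex[0]])
def cal(p): d=np.array(p[:2])-C; return np.round([d@ex,d@ey],4)
for n,p in dict(fixtip=(568,490),fixroot=(566,230),movtip=(317,503),movroot=(311,300),fixouttip=(612,492),movouttip=(275,503)).items():
    w=wun(s,T,f(*p),0.033);print(n,w,cal(w))
for n,p in dict(slL0=(12,147),slBL=(18,322),slTR=(297,103),slBR=(295,293)).items():
    w=wun(s,T,f(*p),0.041);print(n,w,cal(w))
for n,p in dict(TR=(218.8,55.3),BR=(222.5,194.1),BL=(65.3,194.2)).items(): print(n,cal(wun(s,T,p,.012)))
for z in(.0145,.016,.0):
    for n,p in dict(mouthL=(289.5,106),mouthR=(313.3,106),nkL=(289.5,158),nkR=(312.6,158)).items(): print(z,n,wun(s,T,p,z)[:2])
print("palm",wun(s,T,(284.7,204.7),.007),wun(s,T,(312.7,204.7),.007),wun(s,T,(284.7,184),.007),wun(s,T,(313.4,184),.007)); print("mouthtip",wun(s,T,(301.5,100.6),.025),wun(s,T,(301.5,100.6),.0))
```

```text
cam [ 0.56676328 -0.07587425  0.448948  ]
fixtip [0.54737369 0.01402612 0.033     ] [ 0.0164 -0.0836]
fixroot [0.60856954 0.02356654 0.033     ] [ 0.0783 -0.0839]
movtip [0.53732291 0.0763138  0.033     ] [ 0.0163 -0.0205]
movroot [0.58631141 0.08450448 0.033     ] [ 0.0659 -0.0202]
fixouttip [0.54820943 0.00345339 0.033     ] [ 0.0155 -0.0942]
movouttip [0.53622759 0.08739248 0.033     ] [ 0.017  -0.0094]
slL0 [0.62039303 0.17047229 0.041     ] [0.1132 0.0593]
slBL [0.57597414 0.16147123 0.041     ] [0.0679 0.0575]
slTR [0.63340273 0.09283823 0.041     ] [ 0.1138 -0.0194]
slBR [0.5873134  0.08578368 0.041     ] [ 0.0671 -0.0191]
TR [ 0.1056 -0.1309]
BR [-0.1033 -0.1339]
BL [-0.1039  0.149 ]
0.0145 mouthL [ 0.58454357 -0.13161679]
0.0145 mouthR [ 0.59128325 -0.16632636]
0.0145 nkL [ 0.50874667 -0.14514493]
0.0145 nkR [ 0.51475231 -0.1797613 ]
0.016 mouthL [ 0.58448218 -0.13142433]
0.016 mouthR [ 0.59119859 -0.16601406]
0.016 nkL [ 0.50894698 -0.14490576]
0.016 nkR [ 0.51493189 -0.17940261]
0.0 mouthL [ 0.585137   -0.13347724]
0.0 mouthR [ 0.59210162 -0.16934526]
0.0 nkL [ 0.50681033 -0.14745688]
0.0 nkR [ 0.51301641 -0.1832286 ]
palm [ 0.43387514 -0.15290531  0.007     ] [ 0.44076221 -0.1973834   0.007     ] [ 0.46674597 -0.14655579  0.007     ] [ 0.47402168 -0.19119097  0.007     ]
mouthtip [ 0.59501231 -0.14592019  0.025     ] [ 0.59667814 -0.15005076  0.        ]
```

Run:
```python
from h import *
st=r.get_state()
print(plan(st,[.5258,-.1595,.10],10),plan(st,[.5258,-.1595,.004],10))
```

```text
(array([0.0153, 0.0756, 0.2037]), array([ 0.  ,  0.  , -0.97])) (array([0.0153, 0.0756, 0.2997]), array([ 0.  ,  0.  , -0.97]))
```

>>> carry_out(commands=[[0.01, 0.04, 0.03, 0, 0, -0.5], [0.015, 0.075, 0.065, 0, 0, -1], [0.015, 0.0755, 0.11, 0, 0, -1], [0.015, 0.0755, 0.155, 0, 0, -1], [0.015, 0.0755, 0.195, 0, 0, -1], [0.015, 0.0755, 0.22, 0, 0, -1], [0.015, 0.0755, 0.22, 0, 0, -1], [0.015, 0.0755, 0.22, 0, 0, -1]], fingers=0, grip_force=18)

```text
clock: 3.8
tool_pos: [0.526, -0.1592, 0.084]
eef_rot: [0.996, 0.088, 0.0, 0.0]
contact_force: [0.9, 0.1, 1.2]
opening: 0.996
```

Run:
```python
from h import *
st=r.get_state()
print(st["tool_pos"],yaw(st),plan(st,[.5258,-.1595,.004],10))
s=r.snapshot("wrist");cv2.imwrite("pics/w3.png",s["img"]);T=wcam(s,st)
for p in([.516,-.1612,0],[.595,-.1475,0],[.5258,-.1595,.034]):print(wproj(s,T,p))
```

```text
[ 0.52596508 -0.15923601  0.0840254 ] 10.063109972935296 (array([-0.0002,  0.0002,  0.08  ]), array([ 0.  , -0.01,  0.06]))
[250.44852058 210.2322347 ]
[250.99871134 110.03708266]
[250.66026859 212.64202632]
```

View pics/w3.png

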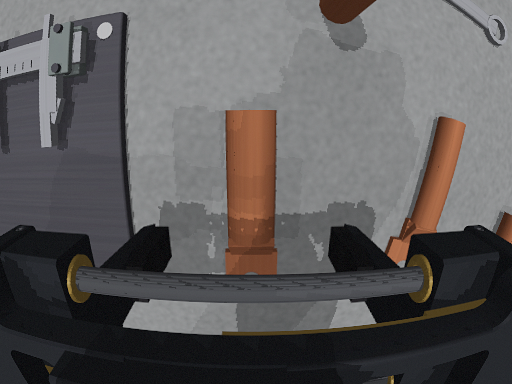

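>>> carry_out(commands=[[0, 0, 0.04, 0, 0, 0], [0, 0, 0.07, 0, 0, 0], [0, 0, 0.078, 0, 0, 0], [0, 0, 0.079, 0, 0, 0], [0, 0, 0.079, 0, 0, 0]])

```text
clock: 4.35
tool_pos: [0.5269, -0.1596, 0.0063]
eef_rot: [0.996, 0.088, 0.001, 0.0]
contact_force: [0.3, 0.1, -0.1]
opening: 1.001
```

>>> carry_out(commands=[[0, 0, 0, 0, 0, 0], [0, 0, 0, 0, 0, 0], [0, 0, 0, 0, 0, 0], [0, 0, 0, 0, 0, 0], [0, 0, 0, 0, 0, 0], [0, 0, 0, 0, 0, 0], [0, 0, 0, 0, 0, 0], [0, 0, 0, 0, 0, 0], [0, 0, 0, 0, 0, 0], [0, 0, 0, 0, 0, 0]], fingers=255, grip_force=18)

```text
clock: 5.35
tool_pos: [0.5257, -0.1597, 0.0047]
eef_rot: [0.996, 0.087, 0.0, 0.0]
contact_force: [0.2, -1.9, 0.3]
opening: 0.403
```

>>> carry_out(commands=[[0, 0, -0.01, 0, 0, 0], [0, 0, -0.03, 0, 0, 0], [0, 0, -0.06, 0, 0, 0], [0, 0, -0.08, 0, 0, 0], [0, 0, -0.08, 0, 0, 0], [0, 0, -0.08, 0, 0, 0], [0, 0, -0.08, 0, 0, 0]])

```text
clock: 6.05
tool_pos: [0.5243, -0.1588, 0.0834]
eef_rot: [0.996, 0.088, -0.001, -0.001]
contact_force: [-0.0, 0.3, -7.3]
opening: 0.4
```

Run:
```python
from h import *
st=r.get_state()
print(st["tool_pos"],yaw(st),st["opening"]*88, st["contact_force"],st["moment"])
s=r.snapshot("wrist");cv2.imwrite("pics/w4.png",s["img"])
s=r.snapshot("scene");cv2.imwrite("pics/s4.png",s["img"][100:330,100:400])
```

```text
[ 0.52431008 -0.15877888  0.08344272] 10.072010126141725 35.17822440801757 [-0.01505317  0.28169818 -7.25933306] [0.02649493 0.0482476  0.04504919]
```

View pics/w4.png

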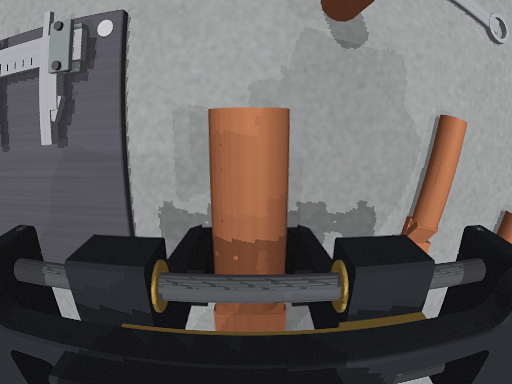

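View pics/s4.png

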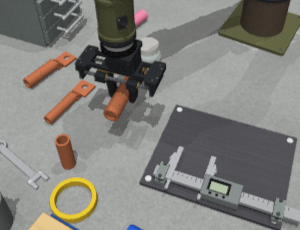

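Run:
```python
from h import *
s=r.snapshot("wrist");T=np.array(s["tool_from_camera"])
for x in(.066,.070,.074): 
  for z in(-.027,-.030,-.033,-.040): print(x,z,wproj(s,T,[x,0,z]).round(1))
for z in (-.0125,-.02): print(wproj(s,T,[.07,-.0176,z]).round(1),wproj(s,T,[.07,.0176,z]).round(1))
```

```text
0.066 -0.027 [251.  118.8]
0.066 -0.03 [251. 119.]
0.066 -0.033 [251.1 119.2]
0.066 -0.04 [251.2 119.7]
0.07 -0.027 [251.  108.7]
0.07 -0.03 [251.1 108.6]
0.07 -0.033 [251.1 108.6]
0.07 -0.04 [251.2 108.4]
0.074 -0.027 [251.   98.7]
0.074 -0.03 [251.1  98.3]
0.074 -0.033 [251.1  98. ]
0.074 -0.04 [251.2  97.1]
[211.1 109.4] [290.6 109.6]
[208.8 109.4] [293.  109.5]
```

```bash
cat >> h.py <<'E'
C=np.array([.519,.0953]);YAW=9.1;th=np.radians(YAW);ex=np.array([np.cos(th),np.sin(th)]);ey=np.array([-ex[1],ex[0]])
def c2w(x,y,z): return [*(C+x*ex+y*ey),z]
E
python3 - <<'E'
from h import *
st=r.get_state();t=c2w(-.0065,-.063,.0834)
print(t,plan(st,t,YAW))
E
```

```text
[np.float64(0.5225457684931515), np.float64(0.03206490273753843), 0.0834] (array([ 0.0312, -0.1885,  0.0003]), array([-0.05,  0.13,  0.97]))
```

>>> carry_out(commands=[[0, -0.025, 0, 0, 0, 0.2], [0.005, -0.065, 0, 0, 0, 0.5], [0.015, -0.11, 0, 0, 0, 0.8], [0.025, -0.15, 0, 0, 0, 1], [0.031, -0.178, 0, 0, 0, 1], [0.031, -0.1885, 0, 0, 0, 1], [0.031, -0.1885, 0, 0, 0, 1], [0.031, -0.1885, 0, 0, 0, 1], [0.031, -0.1885, 0, 0, 0, 1]])

```text
clock: 7.1
tool_pos: [0.5231, 0.0291, 0.0845]
eef_rot: [0.997, 0.077, -0.0, 0.001]
contact_force: [0.5, -0.6, -5.9]
opening: 0.403
```

Run:
```python
from h import *
st=r.get_state();t=c2w(-.0065,-.063,.0834)
print(st["tool_pos"],yaw(st),plan(st,t,YAW),st["contact_force"])
s=r.snapshot("wrist");cv2.imwrite("pics/w5.png",cv2.resize(s["img"],(800,600),interpolation=2))
T=wcam(s,st)
for p in((.015,-.085),(.078,-.085),(.015,-.0217)):print(p,wproj(s,T,c2w(*p,.033))*1.5625)
s=r.snapshot("top");cv2.imwrite("pics/t5.png",cv2.resize(s["img"][90:240,100:300],None,fx=4,fy=4,interpolation=2))
```

```text
[0.52308712 0.02909821 0.08454049] 8.855567950389464 (array([-0.0001, -0.003 ,  0.0011]), array([ 0.1 ,  0.05, -0.24])) [ 0.53707755 -0.56587969 -5.85458162]
(0.015, -0.085) [434.24582209 283.92449665]
(0.078, -0.085) [435.7657667  137.79418483]
(0.015, -0.0217) [290.56339561 284.67090257]
```

View pics/w5.png

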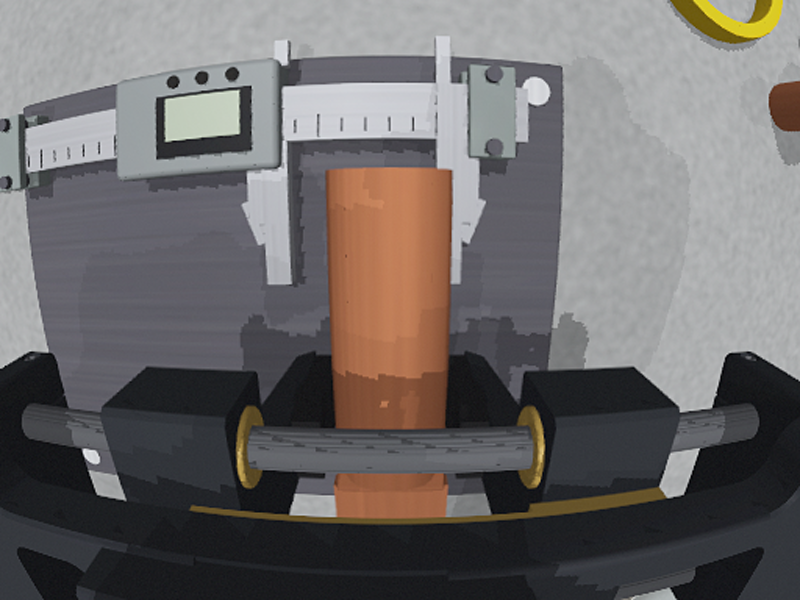

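View pics/t5.png

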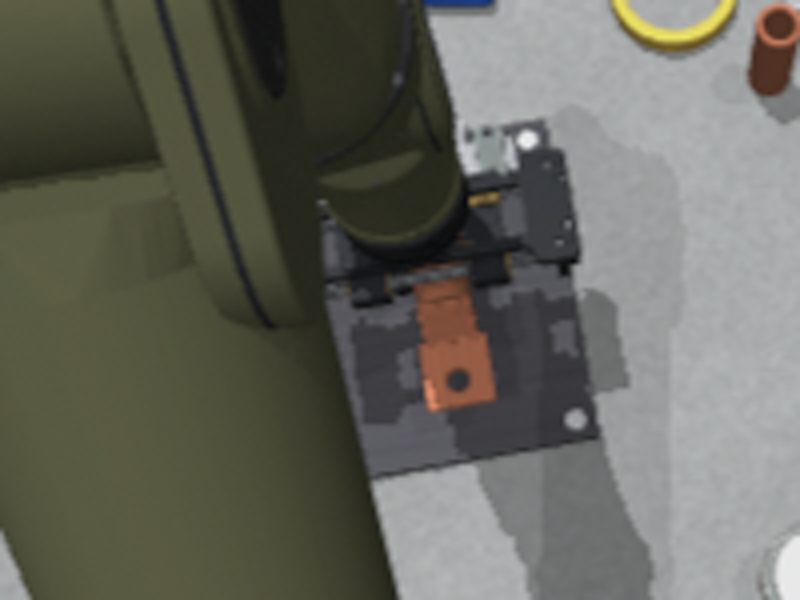

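>>> carry_out(commands=[[0, -0.005, 0.0, 0, 0, -0.2], [0, -0.005, 0.03, 0, 0, -0.2], [0, -0.005, 0.05, 0, 0, -0.2], [0, -0.005, 0.06, 0, 0, -0.2], [0, -0.005, 0.06, 0, 0, -0.2], [0, -0.005, 0.06, 0, 0, -0.2]])

```text
clock: 7.8
tool_pos: [0.5229, 0.0367, 0.0251]
eef_rot: [0.997, 0.081, 0.0, 0.0]
contact_force: [0.1, 1.0, -6.1]
opening: 0.401
```

Run:
```python
from h import *
st=r.get_state();t=c2w(-.0065,-.062,.0165)
print(st["tool_pos"],yaw(st),plan(st,t,YAW),st["contact_force"])
s=r.snapshot("wrist");cv2.imwrite("pics/w6.png",cv2.resize(s["img"],(800,600),interpolation=2))
```

```text
[0.52288836 0.03669047 0.02513665] 9.241871675819663 (array([-0.0011,  0.0035,  0.0086]), array([ 0.01, -0.04,  0.14])) [ 0.13800451  1.04251805 -6.13601764]
```

View pics/w6.png

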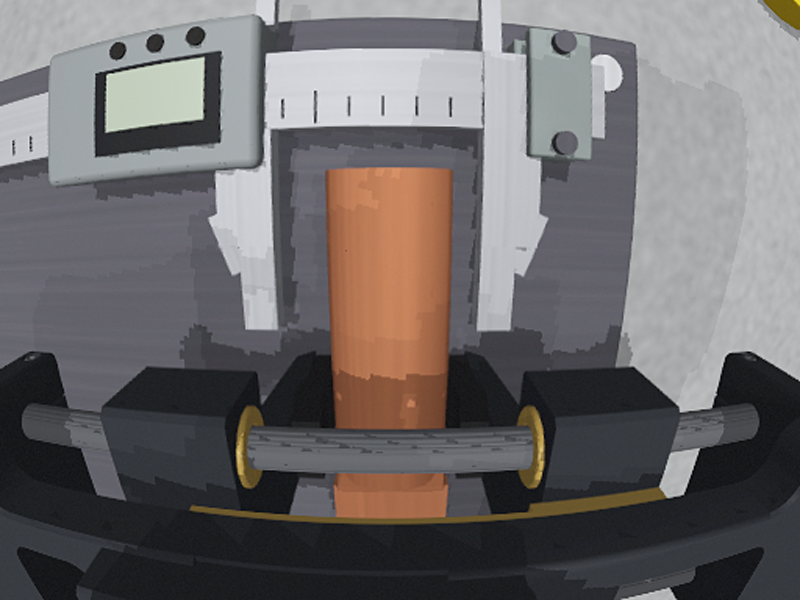

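>>> carry_out(commands=[[0, 0.0025, 0, 0, 0, 0], [0, 0.005, 0.003, 0, 0, 0], [0, 0.005, 0.006, 0, 0, 0], [0, 0.005, 0.0075, 0, 0, 0], [0, 0.005, 0.0075, 0, 0, 0], [0, 0.005, 0.0075, 0, 0, 0]])

```text
clock: 8.45
tool_pos: [0.5233, 0.0318, 0.0172]
eef_rot: [0.997, 0.081, -0.0, 0.0]
contact_force: [0.2, 0.2, -6.6]
opening: 0.402
```

Run:
```python
from h import *
for i in range(3):
    st=r.get_state();print(st["tool_pos"],yaw(st),st["contact_force"],st["moment"])
    r.snapshot("top")
```

```text
[0.52325698 0.03179601 0.01718375] 9.258207999839001 [ 0.16597461  0.20279203 -6.63612089] [-0.0826352   0.01537914  0.0191363 ]
[0.52329396 0.03184977 0.01720228] 9.260627798724995 [-0.60571822  0.0329506  -6.39834531] [-0.03796798  0.06807129 -0.12147872]
[0.52325583 0.03186111 0.01722376] 9.262835551274856 [-0.19869344  0.74237697 -6.37050736] [-0.02467314  0.01441106  0.02197093]
```

Still hanging. I'll lower it by fractions of a millimetre until the plate takes the weight.

>>> carry_out(commands=[[0, 0, 0.0005, 0, 0, 0], [0, 0, 0.0008, 0, 0, 0], [0, 0, 0.0008, 0, 0, 0], [0, 0, 0.0008, 0, 0, 0]])

```text
clock: 9.0
tool_pos: [0.5232, 0.0318, 0.0167]
eef_rot: [0.997, 0.081, 0.0, 0.0]
contact_force: [-1.8, 0.1, 1.0]
opening: 0.404
```

>>> carry_out(commands=[[0, 0, 0.0004, 0, 0, 0], [0, 0, 0.0004, 0, 0, 0], [0, 0, 0.0004, 0, 0, 0], [0, 0, 0.0004, 0, 0, 0]])

```text
clock: 9.4
tool_pos: [0.5232, 0.0318, 0.0167]
eef_rot: [0.997, 0.081, 0.0, 0.0]
contact_force: [-1.8, -0.4, 5.4]
opening: 0.4
```

>>> carry_out(commands=[[0, 0, -0.0005, 0, 0, 0], [0, 0, -0.0005, 0, 0, 0]])

```text
clock: 9.6
tool_pos: [0.5232, 0.0318, 0.0167]
eef_rot: [0.997, 0.081, 0.0, 0.0]
contact_force: [-2.1, 0.4, 2.8]
opening: 0.403
```

>>> carry_out(commands=[[0, 0, 0, 0, 0, 0], [0, 0, 0, 0, 0, 0], [0, 0, 0, 0, 0, 0], [0, 0, 0, 0, 0, 0], [0, 0, 0, 0, 0, 0], [0, 0, 0, 0, 0, 0], [0, 0, 0, 0, 0, 0], [0, 0, 0, 0, 0, 0]], fingers=0)

```text
clock: 10.4
tool_pos: [0.5233, 0.0318, 0.0165]
eef_rot: [0.997, 0.081, 0.0, 0.0]
contact_force: [-0.6, -0.6, 0.1]
opening: 1.001
```

>>> carry_out(commands=[[0, 0, -0.02, 0, 0, 0], [0, 0, -0.06, 0, 0, 0], [0, 0, -0.1, 0, 0, 0], [0, 0, -0.14, 0, 0, 0], [0, 0, -0.16, 0, 0, 0], [0, 0, -0.16, 0, 0, 0], [0, 0, -0.16, 0, 0, 0]])

```text
clock: 11.1
tool_pos: [0.5231, 0.0317, 0.1765]
eef_rot: [0.997, 0.081, 0.0, 0.0]
contact_force: [-1.0, -0.5, -0.2]
opening: 0.999
```

Run:
```python
from h import *
st=r.get_state()
print(st["tool_pos"],yaw(st),st["contact_force"],st["opening"])
s=r.snapshot("wrist");cv2.imwrite("pics/w7.png",cv2.resize(s["img"],(800,600),interpolation=2))
T=wcam(s,st)
for p in((.015,-.085),(.078,-.085),(.015,-.0217)):print(p,wproj(s,T,c2w(*p,.033))*1.5625)
for d in r.spot_point(s,"slide_grip"): print(d)
g=np.array(c2w(.09,-.023+.05,.028));print("grip pred",g,wproj(s,T,g)*1.5625,wproj(s,T,c2w(.09,.027,.041))*1.5625)
```

```text
[0.52309594 0.03169181 0.1764852 ] 9.249032284419327 [-0.98225    -0.53782046 -0.18258461] 0.9989520415454921
(0.015, -0.085) [425.10534692 250.79386827]
(0.078, -0.085) [426.42772791 150.34484605]
(0.015, -0.0217) [324.91731685 250.6940245 ]
{'xyz': [0.6023, 0.1359, 0.0289], 'p': 0.57}
grip pred [0.60359697 0.1361944  0.028     ] [249.93854815 136.0240109 ] [243.83536508 134.5426713 ]
```

View pics/w7.png

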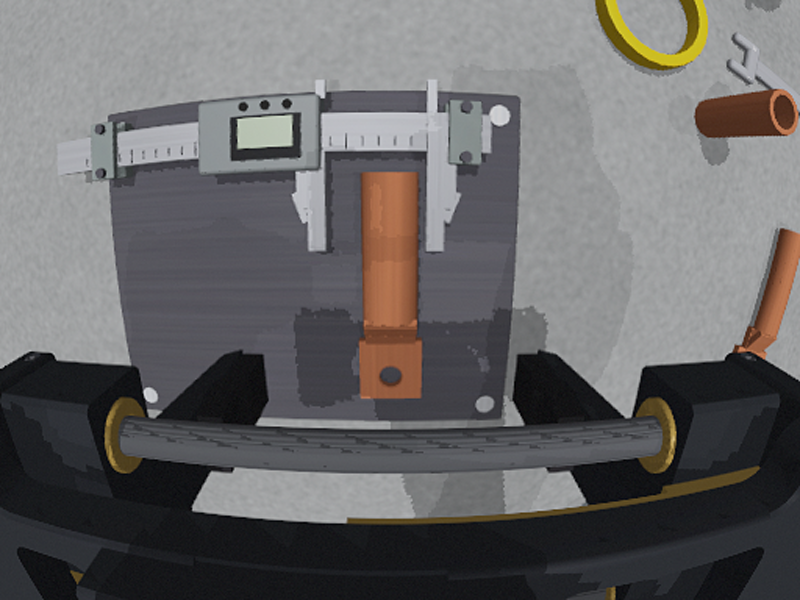

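Run:
```python
from h import *
st=r.get_state();print(st["q"])
g=c2w(.09,.027,.10)
print(g,plan(st,g,YAW-90),plan(st,g,YAW+90))
```

```text
[-0.09202476  0.65070824 -0.09180102  1.93615657  0.10450211  0.56172858
 -1.66299972]
[np.float64(0.603596974791711), np.float64(0.13619439883517812), 0.1] (array([ 0.0972, -0.0901,  0.0751]), array([ 0.11,  0.11, 90.16])) (array([ 0.0972, -0.0901,  0.0751]), array([ -0.11,   0.11, -89.84]))
```

>>> carry_out(commands=[[0.01, -0.01, 0, 0, 0, -8], [0.02, -0.02, 0, 0, 0, -16], [0.03, -0.03, 0, 0, 0, -24]])

```text
clock: 11.5
tool_pos: [0.5474, 0.0665, 0.1749]
eef_rot: [0.957, 0.289, -0.002, -0.0]
contact_force: [-0.2, 0.3, -0.2]
opening: 0.999
```

Run:
```python
from h import *
st=r.get_state();print(st["q"],yaw(st))
g=c2w(.09,.027,.12)
print(plan(st,g,YAW+90))
```

```text
[-0.07774946  0.6851143  -0.21070376  1.84977282  0.22546284  0.63294953
 -1.4098087 ] 33.583649866423514
(array([ 0.0856, -0.0269,  0.0547]), array([ -0.15,   0.11, -65.52]))
```

q7 is moving toward zero, which is the right direction.

>>> carry_out(commands=[[0.01, -0.003, 0.01, 0, 0, -8], [0.02, -0.006, 0.015, 0, 0, -16], [0.03, -0.01, 0.02, 0, 0, -24], [0.04, -0.013, 0.025, 0, 0, -32], [0.05, -0.016, 0.03, 0, 0, -40], [0.06, -0.02, 0.035, 0, 0, -48], [0.07, -0.024, 0.04, 0, 0, -56], [0.08, -0.026, 0.05, 0, 0, -62], [0.0856, -0.0269, 0.055, 0, 0, -65.5], [0.0856, -0.0269, 0.055, 0, 0, -65.5], [0.0856, -0.0269, 0.055, 0, 0, -65.5]])

```text
clock: 12.6
tool_pos: [0.604, 0.1353, 0.1203]
eef_rot: [0.652, 0.759, -0.001, -0.001]
contact_force: [0.1, -0.1, 0.5]
opening: 1.001
```

Run:
```python
from h import *
st=r.get_state();print(st["q"],yaw(st),st["tool_pos"])
g=c2w(.09,.027,.0155)
print(plan(st,g,YAW+90))
s=r.snapshot("wrist");cv2.imwrite("pics/w8.png",cv2.resize(s["img"],(800,600),interpolation=2))
T=wcam(s,st)
for q in((.066,.0),(.114,.0),(.066,-.02),(.114,-.02),(.114,.06)):print(q,wproj(s,T,c2w(*q,.041))*1.5625)
```

```text
[-0.02511389  0.87227321 -0.49501792  1.66973068  0.56335287  0.7486449
 -0.64226556] 98.67431061747318 [0.60397058 0.13530946 0.12025659]
(array([0.001 , 0.    , 0.1048]), array([-0.15,  0.01, -0.43]))
(0.066, 0.0) [344.04889059 361.42710174]
(0.114, 0.0) [435.4409703  360.94504129]
(0.066, -0.02) [345.6458007  395.22083168]
(0.114, -0.02) [434.34109696 394.78164402]
(0.114, 0.06) [437.90586134 247.24017099]
```

View pics/w8.png

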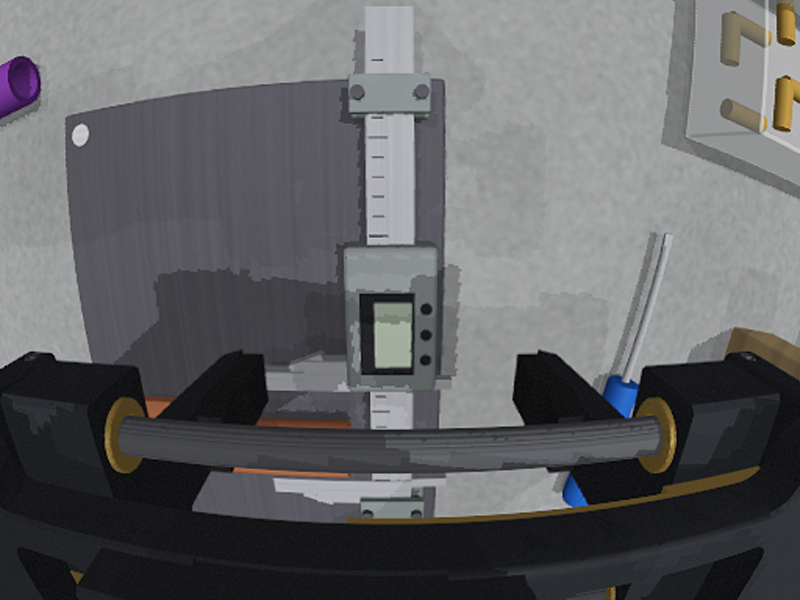

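>>> carry_out(commands=[[0.001, 0, 0.03, 0, 0, -0.4], [0.001, 0, 0.06, 0, 0, -0.4], [0.001, 0, 0.085, 0, 0, -0.4], [0.001, 0, 0.1, 0, 0, -0.4], [0.001, 0, 0.1045, 0, 0, -0.4], [0.001, 0, 0.1045, 0, 0, -0.4], [0.001, 0, 0.1045, 0, 0, -0.4]])

```text
clock: 13.35
tool_pos: [0.6055, 0.137, 0.0182]
eef_rot: [0.649, 0.761, 0.001, 0.0]
contact_force: [0.5, -0.1, -0.3]
opening: 1.0
```

>>> carry_out(commands=[[0, 0, 0, 0, 0, 0], [0, 0, 0, 0, 0, 0], [0, 0, 0, 0, 0, 0], [0, 0, 0, 0, 0, 0], [0, 0, 0, 0, 0, 0], [0, 0, 0, 0, 0, 0], [0, 0, 0, 0, 0, 0], [0, 0, 0, 0, 0, 0]], fingers=255, grip_force=25)

```text
clock: 14.15
tool_pos: [0.6041, 0.1365, 0.017]
eef_rot: [0.648, 0.761, -0.001, -0.0]
contact_force: [-2.8, 0.0, 3.6]
opening: 0.545
```

Run:
```python
from h import *
st=r.get_state();print(yaw(st),st["tool_pos"],st["opening"]*88,st["contact_force"])
f=R.from_quat(st["eef_rot"]).inv().apply(st["contact_force"]);print("tool f",f)
s=r.snapshot("wrist");cv2.imwrite("pics/w9.png",cv2.resize(s["img"],(800,600),interpolation=2))
```

```text
99.15374752412309 [0.60405929 0.13648828 0.01699479] 47.92971947237059 [-2.79228598  0.03481893  3.64542009]
tool f [ 0.47721659 -2.75581501 -3.64210227]
```

View pics/w9.png

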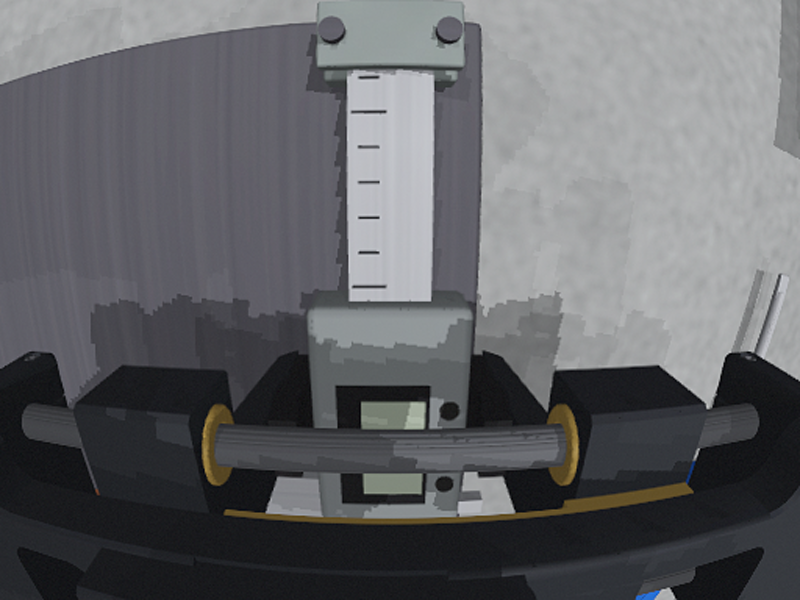

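>>> carry_out(commands=[[-0.002, 0, 0, 0, 0, 0], [-0.004, 0, 0, 0, 0, 0], [-0.007, 0, 0, 0, 0, 0], [-0.01, 0, 0, 0, 0, 0], [-0.013, 0, 0, 0, 0, 0], [-0.016, 0, 0, 0, 0, 0], [-0.018, 0, 0, 0, 0, 0], [-0.019, 0, 0, 0, 0, 0], [-0.019, 0, 0, 0, 0, 0]])

```text
clock: 15.1
tool_pos: [0.6071, 0.1178, 0.017]
eef_rot: [0.648, 0.761, -0.0, -0.0]
contact_force: [-4.7, 0.8, 4.2]
opening: 0.541
```

```bash
cat > f.py <<'E'
from h import *
st=r.get_state();M=R.from_quat(st["eef_rot"]).inv()
d=st["tool_pos"][:2]-C
print(st["clock"],"yaw",yaw(st),"cal",d@ex,d@ey,st["tool_pos"][2],"tool f",M.apply(st["contact_force"]).round(2),"m",M.apply(st["moment"]).round(2),st["opening"]*88)
E
python3 f.py
```

```text
15.1 yaw 99.1633194611246 cal 0.09052371751855487 0.008315643150861703 0.017010307926817292 tool f [ 1.58 -4.51 -4.24] m [0.98 0.33 0.06] 47.601822339885985
```

>>> carry_out(commands=[[-0.001, -0.0005, -0.0003, 0, 0, 0], [-0.002, -0.0007, -0.0003, 0, 0, 0], [-0.003, -0.0007, -0.0003, 0, 0, 0], [-0.003, -0.0007, -0.0003, 0, 0, 0]])

```text
clock: 15.5
tool_pos: [0.6076, 0.1144, 0.017]
eef_rot: [0.648, 0.761, -0.0, 0.0]
contact_force: [-3.0, 1.6, -0.2]
opening: 0.544
```

```bash
python3 f.py
```

```text
15.5 yaw 99.14532405514919 cal 0.09048011039541426 0.004886776267427752 0.017027371220840228 tool f [ 2.05 -2.75  0.19] m [0.64 0.37 0.08] 47.87747388438521
```

>>> carry_out(commands=[[-0.001, 0, 0, 0, 0, 0], [-0.002, 0, 0, 0, 0, 0], [-0.002, 0, 0, 0, 0, 0]])

```text
clock: 15.8
tool_pos: [0.6077, 0.1135, 0.0171]
eef_rot: [0.648, 0.761, 0.0, -0.0]
contact_force: [-1.8, 5.2, -3.1]
opening: 0.548
```

```bash
python3 f.py
```

```text
15.8 yaw 99.17542547528149 cal 0.09050759524217049 0.003976087260163384 0.017061215492520265 tool f [ 5.4  -0.99  3.06] m [0.54 0.86 0.14] 48.19618404158495
```

>>> carry_out(commands=[[-0.0005, 0, 0, 0, 0, 0], [-0.001, 0, 0, 0, 0, 0], [-0.001, 0, 0, 0, 0, 0], [-0.001, 0, 0, 0, 0, 0]])

```text
clock: 16.2
tool_pos: [0.6078, 0.113, 0.0171]
eef_rot: [0.648, 0.761, 0.001, -0.001]
contact_force: [-2.2, 5.3, -4.5]
opening: 0.54
```

```bash
python3 f.py
```

```text
16.2 yaw 99.18535861072856 cal 0.09052015625001637 0.0034275548980596186 0.01705940476283018 tool f [ 5.61 -1.37  4.52] m [0.56 1.   0.14] 47.50103015096781
```

>>> carry_out(commands=[[-0.0005, 0, 0, 0, 0, 0], [-0.001, 0, 0, 0, 0, 0], [-0.001, 0, 0, 0, 0, 0], [-0.001, 0, 0, 0, 0, 0]])

```text
clock: 16.6
tool_pos: [0.608, 0.1122, 0.0171]
eef_rot: [0.648, 0.761, 0.001, -0.001]
contact_force: [-2.6, 5.7, -4.5]
opening: 0.544
```

```bash
python3 f.py
python3 - <<'E'
from h import *
s=r.snapshot("scene");cv2.imwrite("pics/s10.png",cv2.resize(s["img"][190:340,220:420],None,fx=4,fy=4,interpolation=2))
s=r.snapshot("top");cv2.imwrite("pics/t10.png",cv2.resize(s["img"][90:240,120:280],None,fx=4,fy=4,interpolation=2))
E
```

```text
16.6 yaw 99.19196490341052 cal 0.0905056258962728 0.0025780792014225974 0.01708113151986029 tool f [ 6.06 -1.68  4.56] m [0.57 1.03 0.13] 47.83192290981881
```

View pics/s10.png

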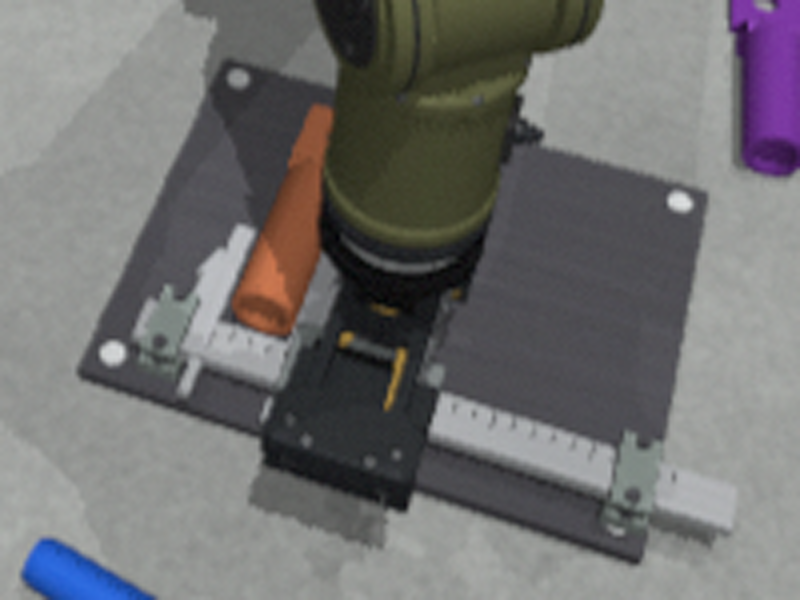

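View pics/t10.png

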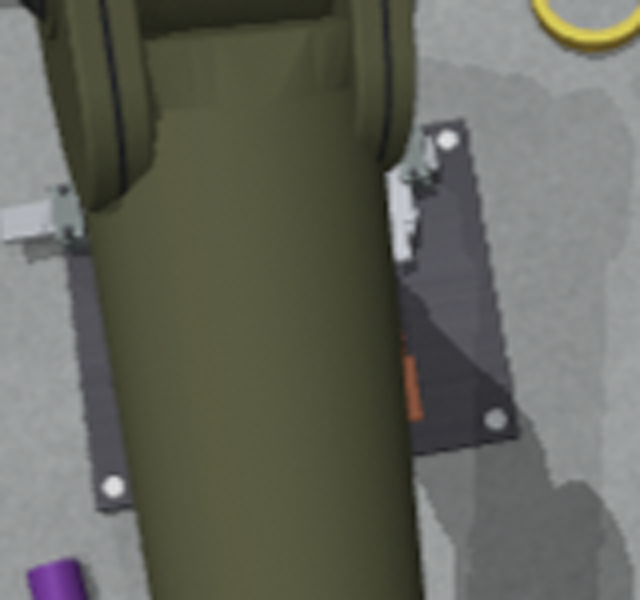

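>>> carry_out(commands=[[-0.0005, 0, 0.0002, 0, 0, 0], [-0.001, 0, 0.0003, 0, 0, 0], [-0.001, 0, 0.0003, 0, 0, 0], [-0.001, 0, 0.0003, 0, 0, 0]])

```text
clock: 17.1
tool_pos: [0.6081, 0.1113, 0.0171]
eef_rot: [0.648, 0.761, 0.001, -0.001]
contact_force: [-3.0, 5.4, -2.2]
opening: 0.544
```

```bash
python3 f.py
```

```text
17.1 yaw 99.19181212076388 cal 0.09049812431533923 0.0017411325865512785 0.017063668156305112 tool f [ 5.78 -2.11  2.19] m [0.72 1.07 0.15] 47.875538328830885
```

>>> carry_out(commands=[[-0.0005, 0, 0, 0, 0, 0], [-0.001, 0, 0, 0, 0, 0], [-0.001, 0, 0, 0, 0, 0], [-0.001, 0, 0, 0, 0, 0]])

```text
clock: 17.5
tool_pos: [0.6082, 0.1103, 0.0171]
eef_rot: [0.648, 0.761, 0.001, -0.001]
contact_force: [-3.2, 5.7, -2.0]
opening: 0.546
```

```bash
python3 f.py
```

```text
17.5 yaw 99.18988500865164 cal 0.09049545759695792 0.0007355117791278844 0.017054854730938755 tool f [ 6.16 -2.27  1.98] m [0.68 1.06 0.16] 48.06235007357566
```

>>> carry_out(commands=[[-0.0003, 0, 0, 0, 0, 0], [-0.0006, 0, 0, 0, 0, 0], [-0.0006, 0, 0, 0, 0, 0], [-0.0006, 0, 0, 0, 0, 0]])

```text
clock: 17.9
tool_pos: [0.6083, 0.1103, 0.0171]
eef_rot: [0.648, 0.762, 0.001, -0.001]
contact_force: [-3.5, 6.6, -2.7]
opening: 0.543
```

```bash
python3 f.py
```

```text
17.9 yaw 99.20445180473037 cal 0.09051748874819697 0.00067587400551758 0.017056553677811854 tool f [ 7.05 -2.36  2.72] m [0.71 1.24 0.2 ] 47.754960427686434
```

>>> carry_out(commands=[[-0.0003, 0, 0, 0, 0, 0], [-0.0005, 0, 0, 0, 0, 0], [-0.0005, 0, 0, 0, 0, 0], [-0.0005, 0, 0, 0, 0, 0]])

```text
clock: 18.3
tool_pos: [0.6083, 0.1102, 0.0171]
eef_rot: [0.648, 0.762, 0.001, -0.001]
contact_force: [-2.7, 7.3, -2.3]
opening: 0.54
```

```bash
python3 f.py
```

```text
18.3 yaw 99.21608887192843 cal 0.09050482852321842 0.0006186387767488921 0.017057572814082135 tool f [ 7.61 -1.46  2.36] m [0.76 1.39 0.23] 47.5592108066997
```

>>> carry_out(commands=[[-0.0003, 0, 0, 0, 0, 0], [-0.0005, 0, 0, 0, 0, 0], [-0.0005, 0, 0, 0, 0, 0], [-0.0005, 0, 0, 0, 0, 0]])

```text
clock: 18.7
tool_pos: [0.6083, 0.1101, 0.0171]
eef_rot: [0.648, 0.762, 0.001, -0.001]
contact_force: [-3.4, 8.1, -3.1]
opening: 0.538
```

```bash
python3 f.py
```

```text
18.7 yaw 99.22246875609649 cal 0.09052298577709038 0.0004799231899646501 0.017075576053301386 tool f [ 8.55 -2.01  3.18] m [0.74 1.48 0.27] 47.36949569959502
```

>>> carry_out(commands=[[-0.0005, 0, 0, 0, 0, 0], [-0.001, 0, 0, 0, 0, 0], [-0.001, 0, 0, 0, 0, 0], [-0.001, 0, 0, 0, 0, 0]])

```text
clock: 19.1
tool_pos: [0.6083, 0.11, 0.0171]
eef_rot: [0.648, 0.762, 0.002, -0.002]
contact_force: [-3.5, 8.0, -4.3]
opening: 0.543
```

```bash
python3 f.py
```

```text
19.1 yaw 99.24162513721708 cal 0.09049856347409213 0.0003483838831210703 0.01705590559031459 tool f [ 8.39 -2.18  4.31] m [0.77 1.64 0.33] 47.79569092890021
```

>>> carry_out(commands=[[-0.0005, 0, 0, 0, 0, 0], [-0.001, 0, 0, 0, 0, 0], [-0.001, 0, 0, 0, 0, 0], [-0.001, 0, 0, 0, 0, 0]])

```text
clock: 19.5
tool_pos: [0.6083, 0.1098, 0.0171]
eef_rot: [0.648, 0.762, 0.002, -0.002]
contact_force: [-3.9, 9.6, -4.6]
opening: 0.542
```

```bash
python3 f.py
```

```text
19.5 yaw 99.25942662249251 cal 0.09050123004187349 0.00021049135417982126 0.01706846179198505 tool f [10.04 -2.32  4.7 ] m [0.8  1.88 0.38] 47.724655849299026
```

>>> carry_out(commands=[[-0.0005, 0, 0, 0, 0, 0], [-0.001, 0, 0, 0, 0, 0], [-0.0015, 0, 0, 0, 0, 0], [-0.0015, 0, 0, 0, 0, 0], [-0.0015, 0, 0, 0, 0, 0]])

```text
clock: 20.0
tool_pos: [0.6084, 0.1097, 0.0171]
eef_rot: [0.647, 0.762, 0.003, -0.003]
contact_force: [-4.0, 11.5, -4.3]
opening: 0.548
```

```bash
python3 f.py
python3 - <<'E'
from h import *
for i in range(4):
    s=r.snapshot("scene")
    st=r.get_state();print(R.from_quat(st["eef_rot"]).inv().apply(st["contact_force"]))
cv2.imwrite("pics/s11.png",cv2.resize(s["img"][190:340,220:420],None,fx=4,fy=4,interpolation=2))
E
```

```text
20.0 yaw 99.30832367965453 cal 0.09051098831916368 0.00010405663390621159 0.017072039908437676 tool f [11.96 -2.11  4.35] m [0.81 2.29 0.33] 48.26630405515542
[13.50088668 -2.01358866  4.39664385]
[12.64440629 -2.07990665  3.90964613]
[12.18068923 -1.85685955  3.96590561]
[11.42695825 -1.15555017  5.08196685]
```

View pics/s11.png

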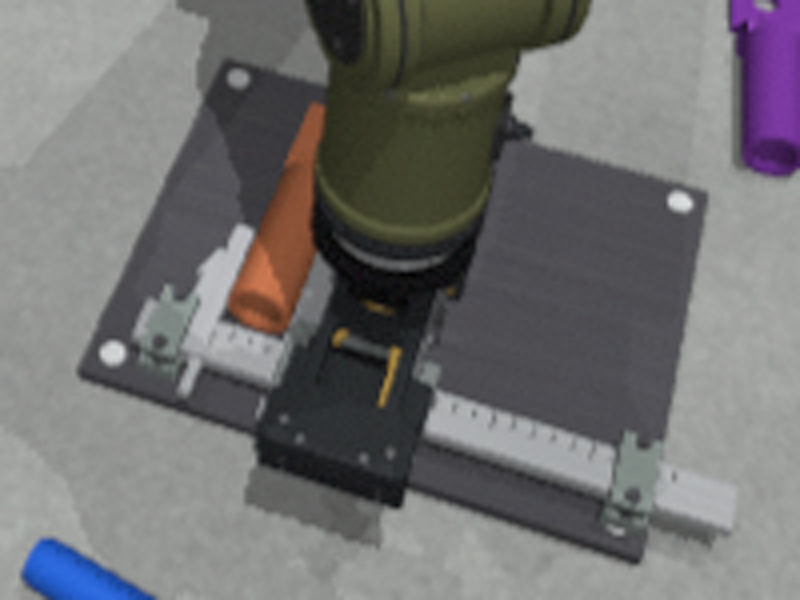

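>>> carry_out(commands=[[-0.0003, 0, 0, 0, 0, 0], [-0.0006, 0, 0, 0, 0, 0], [-0.0006, 0, 0, 0, 0, 0], [-0.0006, 0, 0, 0, 0, 0], [-0.0006, 0, 0, 0, 0, 0]])

```text
clock: 20.7
tool_pos: [0.6084, 0.1097, 0.0171]
eef_rot: [0.647, 0.762, 0.003, -0.003]
contact_force: [-4.6, 12.3, -5.0]
opening: 0.541
```

```bash
python3 f.py
python3 - <<'E'
from h import *
for i in range(4):
    s=r.snapshot("scene")
    st=r.get_state();print(R.from_quat(st["eef_rot"]).inv().apply(st["contact_force"]))
E
```

```text
20.7 yaw 99.33103532032445 cal 0.09051678604694245 4.904940853039135e-05 0.017076851652095455 tool f [12.87 -2.56  5.15] m [0.73 2.38 0.33] 47.619369733201594
[12.63299696 -1.86157204  3.88289291]
[13.13919666 -2.51053331  4.84666727]
[13.47994327 -1.78784923  4.33118975]
[13.12602033 -0.87394112  4.94195018]
```

>>> carry_out(commands=[[0, 0, 0, 0, 0, 0], [0, 0, 0, 0, 0, 0], [0, 0, 0, 0, 0, 0], [0, 0, 0, 0, 0, 0], [0, 0, 0, 0, 0, 0], [0, 0, 0, 0, 0, 0], [0, 0, 0, 0, 0, 0], [0, 0, 0, 0, 0, 0]], fingers=0)

```text
clock: 21.7
tool_pos: [0.6094, 0.1032, 0.017]
eef_rot: [0.648, 0.761, -0.0, 0.0]
contact_force: [0.2, -0.1, 0.1]
opening: 1.001
```

```bash
python3 f.py
```

```text
21.7 yaw 99.1524614512378 cal 0.09050643672091067 -0.006480845242480765 0.016986864935779996 tool f [-0.14  0.2  -0.11] m [-0.09 -0.08 -0.02] 88.0912704122833
```

>>> carry_out(commands=[[0, 0, -0.01, 0, 0, 0], [0, 0, -0.04, 0, 0, 0], [0, 0, -0.08, 0, 0, 0], [0, 0, -0.12, 0, 0, 0], [0.02, 0, -0.16, 0, 0, 0], [0.05, 0, -0.19, 0, 0, 0], [0.08, 0, -0.2, 0, 0, 0], [0.11, 0, -0.2, 0, 0, 0], [0.14, 0, -0.2, 0, 0, 0], [0.17, 0, -0.2, 0, 0, 0], [0.2, 0, -0.2, 0, 0, 0], [0.2, 0, -0.2, 0, 0, 0]])

```text
clock: 22.9
tool_pos: [0.5748, 0.3071, 0.2182]
eef_rot: [0.646, 0.764, 0.002, -0.002]
contact_force: [0.1, 0.7, 0.8]
opening: 0.997
```

Run:
```python
from h import *
st=r.get_state();print(st["clock"],st["tool_pos"],st["contact_force"])
s=r.snapshot("scene");cv2.imwrite("pics/s12.png",cv2.resize(s["img"][190:340,220:420],None,fx=4,fy=4,interpolation=2))
s=r.snapshot("top");cv2.imwrite("pics/t12.png",cv2.resize(s["img"][90:240,100:300],None,fx=4,fy=4,interpolation=2))
```

```text
22.9 [0.57484643 0.30712464 0.21818251] [0.09967324 0.73738195 0.80028648]
```

View pics/s12.png

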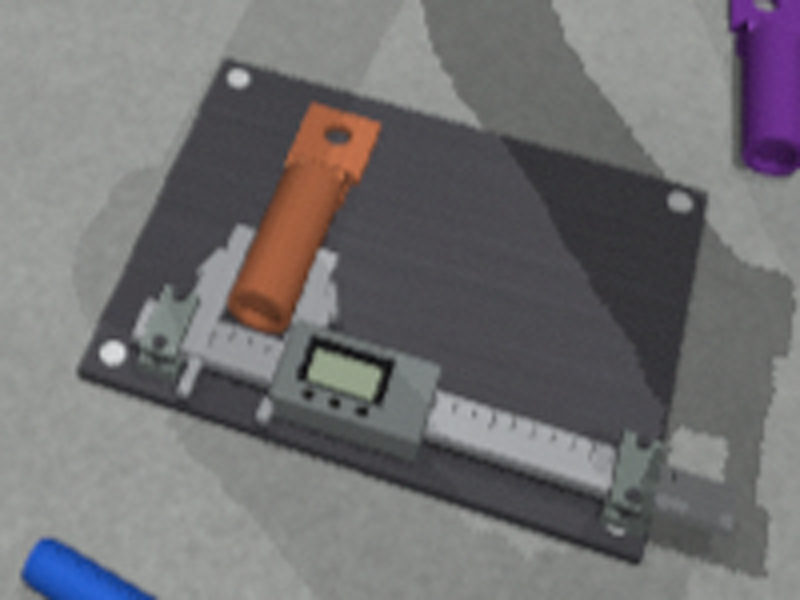

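View pics/t12.png

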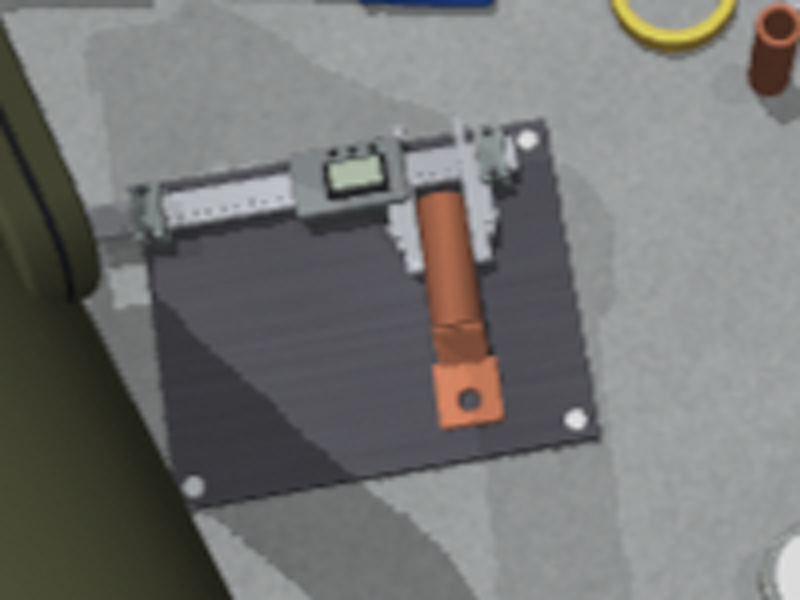

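>>> carry_out(commands=[[-0.04, 0, 0, 0, 0, 0], [-0.08, 0, 0, 0, 0, 0], [-0.12, 0, 0, 0, 0, 0], [-0.16, 0, 0, 0, 0, 0], [-0.2, 0, 0, 0, 0, 0], [-0.24, 0, 0, 0, 0, 0], [-0.28, -0.02, 0, 0, 0, 0], [-0.3, -0.03, 0, 0, 0, 0], [-0.3, -0.03, 0, 0, 0, 0], [-0.3, -0.03, 0, 0, 0, 0]])

```text
clock: 24.0
tool_pos: [0.5956, -0.0017, 0.2173]
eef_rot: [0.649, 0.76, 0.0, 0.0]
contact_force: [0.5, 0.2, 0.2]
opening: 0.998
```

Run:
```python
from h import *
st=r.get_state();print(st["clock"],st["tool_pos"],yaw(st))
s=r.snapshot("wrist");cv2.imwrite("pics/w13.png",cv2.resize(s["img"],(800,600),interpolation=2))
cv2.imwrite("pics/w13raw.png",s["img"]);np.save("T13.npy",wcam(s,st))
```

```text
24.0 [ 0.59564599 -0.00173978  0.21734791] 98.99664893290472
```

View pics/w13.png

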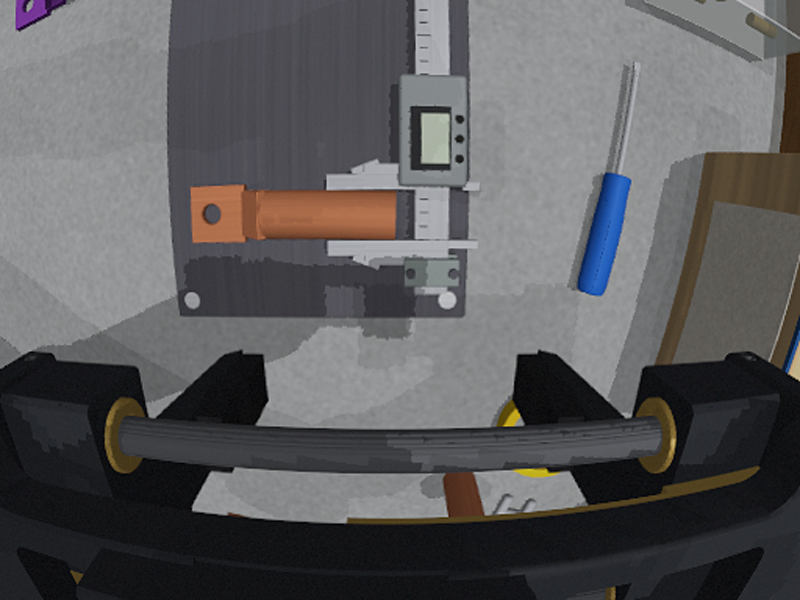

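```bash
python3 -c "
from plant import r
print(r.get_state()['clock'],r.finish_job())"
```

```text
the job is handed in; nothing more can be done
24.05 None
```

The nearest copper lug is nipped between the caliper jaws for its reading, and I handed the job in at 24 s. The other two lugs were not touched.

- **Placing:** I laid the lug flat on the plate, let go of it, and took the arm clear before touching the slide.
- **Nipping:** I pinched the slide and closed it until the reading along the slide was about 13 N (12.6 to 13.5 N over repeated readings). After I let go, the force on the tool was about zero.
- **Last checks:** The wrist view shows both jaw faces against the barrel with no visible gap. The mouth is past the middle of the jaws, about 17 mm by the placing plan. The lug lies square to the jaws, and the arm is clear of everything.
- **Barrel size:** The gripper opening put the diameter at about 35 mm. I could not read the caliper's display in the pictures.
- **Limits:** Force readings varied by about 0.5 to 1 N. In free travel the slide read 1.6 to 2.0 N against the stated 2.5 N, so the true nip may be slightly higher than measured. It should still be within the 10 to 16 N range. No check failed.

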